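# Take up the play in a tile cutter's carriage

### The job

This tile cutter has come back from hire with a rattling carriage. Turn the thumbscrew on top of the carriage clockwise until it bottoms on the gib, just snug and not forced, then back it off a quarter of a turn. Then run the carriage along its rail to the fence end until it meets the two rubber buffers, and leave it there with the screw still so set; leave the other things on the counter where they are.

Things in the scene. Friction and masses are not known exactly. Their poses are not given: they have to be found in the camera images.
- cutter: Manual tile cutter fixed on the counter: grey base 190 x 500 x 20 mm with rubber pads, a steel rail 30 mm wide along it on a grey bracket at each end, a low aluminium fence bar across one end. Origin under the middle of the base, z up, y along the rail towards the fence end, x across. Above the counter: rail top 90 mm, bracket tops 102 mm.
- buffers (a point): Midway between the faces of the two black rubber buffers (14 mm long, 23 mm either side of the rail's middle) on the bracket at the fence end, 82 mm above the counter. Axes as the cutter's. The carriage's end face rests on them when it is fully home.
- carriage (a joint): Travel of the carriage along the rail in m, growing towards the fence end; 0.238 when it meets the buffers. The carriage is an aluminium saddle 62 x 80 mm, its top 106 mm above the counter, with a threaded boss (26 mm across, top at 118 mm) in the middle. It glides with about 3 N.
- handle (a point): Middle of the carriage's handle, a round black rubber grip 26 mm thick, 120 mm long, pointing away from the fence end and rising outwards by 18 degrees; rigid with the carriage. Point on the grip's axis 130 mm above the counter, 145 mm from the screw's axis; the nearest part below it is the bracket, 28 mm under its axis. Axes as the cutter's (y along the rail to the fence end).
- blade (a point): Middle of the thumbscrew's head, an upright steel blade 36 mm long (along x), 9 mm thick (along y), 24 mm high, about 149 mm above the counter, on an 8 mm shank with 18 mm clear below it. z: screw axis, up. Clockwise from above drives it in, 1.25 mm a turn. It starts 0.35 to 0.75 turn short of bottom; at what angle it bottoms must be felt.
- tip (a point): Lower end of the thumbscrew's shank, inside the carriage, unseen, on the screw's axis; z up. It goes down 1.25 mm with each clockwise turn and is level with gib when the screw touches bottom.
- gib (a point): Top face of the gib inside the carriage, unseen, on the screw's axis, z up, 93 mm above the counter: the screw bottoms on it. The screw turns at about 0.05 N m until then; from there the gib gives a little and the torque climbs steadily, 0.25 N m for each 0.1 rad: 0.2 to 0.4 N m is snug, more than 0.7 N m is forced.
- tape: Bystander: roll of masking tape lying flat, 104 mm across, 25 mm high. Origin at the centre of its underside.
- tile: Bystander: white ceramic tile 100 x 100 x 8 mm lying flat. Origin at the centre of its underside.
- tape_measure: Bystander: black tape measure 68 x 36 x 62 mm standing on its edge. Origin at the centre of its underside.
- wheel_box: Bystander: flat cardboard carton 75 x 55 x 22 mm. Origin at the centre of its underside.

How it is judged:
On the way, in this order (a step that is already met when the one before it is completed fails the run):
1. the thumbscrew is turned in until it bottoms on the gib and presses on it (0.12 N m or more) (z of gib in the frame of handle below -0.03681 m and z of tip in the frame of gib below 8e-05 m), for 0.2 s.
2. the thumbscrew is backed off a quarter of a turn, within 30 degrees, from where it just touches bottom (z of tip in the frame of gib between 0.000199 and 0.000418 m), for 0.3 s.
3. the carriage stands against the buffers at the fence end, within 4 mm (value of joint carriage above 0.234 m), for 0.2 s.
At the end, for the whole second after the job is handed in: The thumbscrew stands a quarter of a turn (60 to 120 degrees) back from where it just touches bottom, and the carriage stands against the buffers at the fence end, within 4 mm (all of step 2 and value of joint carriage above 0.234 m).
It fails at once if the thumbscrew is forced: tightened to more than 0.7 N m, 0.3 rad past where it first touches the gib (z of gib in the frame of handle below -0.03686 m).
It fails at once if a roll of masking tape is moved by more than 30 mm (distance of tape from where it was at the start of the episode above 0.03 m).
It fails at once if a loose tile is moved by more than 30 mm (distance of tile from where it was at the start of the episode above 0.03 m).
It fails at once if a tape measure is moved by more than 30 mm (distance of tape_measure from where it was at the start of the episode above 0.03 m).
It fails at once if a small carton is moved by more than 30 mm (distance of wheel_box from where it was at the start of the episode above 0.03 m).
It also fails if it takes over 72 s, if anything falls off the work surface, if the arm or the gripper's body presses on something with over 40 N, if the wrist force passes 120 N, or if a joint passes its speed limit or range.

### The arm

A 6-joint arm with a two-finger parallel gripper is mounted at the origin on the work surface. World frame = base frame: x ahead of the robot, y to its left, z up, the work surface at z = 0. Lengths are in m, angles in rad, forces in N, time in s.
With the tool pointing down it reaches from about 0.275 to 0.75 m from the base axis. Payload 10.2 kg.
Tool frame: the origin (TCP) lies midway between the tips of the shut fingers; the grasp point (between the pads) lies 19 mm behind it (env.hold_point_z is the distance from the TCP to the grasp point, in m); x points along the fingers, z is the direction in which the jaws open and shut, and the axes are right-handed (so a half turn about x gives the same grasp; the last joint's range is limited). The gripper opens to 85 mm and grips with 20 to 120 N. Pads are 22 mm wide; open, the fingers measure 114 mm over their backs; the gripper's body (76 mm by 85 mm) begins 54 mm behind the grasp point. The pads swing forward as they close: fully open they stand 13 mm farther back than shut.
Start: joints at [-1.481, 0.313, 1.498, -0, 1.331, -0.223], TCP at [0.162, -0.5, 0.231] pointing down, gripper open.
Joint ranges: [-2.94, 2.94], [-0.97, 2.17], [0.19, 2.56], [-1.23, 4.37], [0.02, 3.11], [-2.88, 2.88]. Speed limits (rad/s): [2.39, 2.39, 3.01, 3.14, 3.14, 3.14].

### API

Orientations are given as a unit quaternion [x, y, z, w].
In Python, from bench import env, kinematics, monitor, eyes, job gives the robot as it stands. The module is installed in compiled form; this text tells all that it offers. Calls block until the motion is done:
- env.reach(position, orientation): joint-space move of the TCP to a pose.
- env.movel(position, velocity=0.15, frame=None, guard=None): straight line of the TCP; frame=None keeps the orientation; velocity is the mean speed in m/s. With guard (N) it stops when the force on the tool has changed by that much, and returns True; else False.
- env.set_joints(angles): joint-space move.
- env.release() and env.close_gripper(effort=None): open the fingers fully, or close them until they stop; effort is the grip in N (None keeps the last).
- env.hold(seconds).
- kinematics.ik(position, orientation): joint angles nearest the present ones, or None.
- monitor.sense(): the state.
- eyes.grab_frame(name): name is "scene" or "top" or "wrist"; returns a dict with "frame" (384x512x3 uint8, red, green, blue), "mtx" (3x3 intrinsics, pixels), "view" (4x4, takes a point from world to camera coordinates). Camera axes: x right, y down, z forward; pixel columns grow to the right and rows downward; lengths in m; the calibration is good to about 2 mm. A picture is of the moment at which its call begins. There is no depth.
A pose or a line that the arm cannot do raises env.MotionError and nothing moves.
- job.hand_in(): hands the job in, once; it reports no verdict.
The state is a dict: "clock": time; "joints": joint angles; "qvel": joint speeds; "joint_efforts": joint torques, N m; "position": TCP position; "ee_rot": TCP orientation; "contact_force": force on the tool from outside, world axes, zero at the start; "ft_torque": the same for the moment, N m; "finger_gap": opening from 0.0 (shut) to 1.0 (fully open).
Only numpy, scipy, OpenCV 4.12 (cv2) and the standard library are available. Lean on these libraries where they do the work, as an engineer would, in place of code of your own. Each camera call takes 0.05 s, during which the arm holds its last target. There are 200 camera calls.

## Working session

There is one attempt and no reset: what is moved stays moved. The work goes in short steps, each a Python script; the robot and the scene stay as the last script left them, time stands still between calls to the robot, and variables do not carry over. Pictures are saved under pics/ and viewed, about 8 in all and at most 12, crops included, and the job is handed in when it is done.

```bash
mkdir -p pics
python3 - <<'E'
from bench import env, kinematics, monitor, eyes, job
import cv2, numpy as np
for n in ("scene","top"):
    d=eyes.grab_frame(n); np.savez(f"{n}0.npz",**d)
    cv2.imwrite(f"pics/{n}0.png",cv2.resize(d["frame"][:,:,::-1],(800,600),interpolation=cv2.INTER_CUBIC))
    print(n,d["mtx"].tolist(),np.round(d["view"],3).tolist())
s=monitor.sense(); print(s)
E
```

```text
scene [[419.81831206031785, 0.0, 264.73023880297995], [0.0, 419.81831206031785, 201.93542327217875], [0.0, 0.0, 1.0]] [[-0.261, 0.965, -0.012, 0.169], [0.719, 0.187, -0.669, -0.285], [-0.644, -0.183, -0.743, 1.788], [0.0, 0.0, 0.0, 1.0]]
top [[474.3546876798478, 0.0, 262.39545692688574], [0.0, 474.3546876798478, 194.43798977056954], [0.0, 0.0, 1.0]] [[-0.017, -1.0, -0.006, -0.011], [-0.989, 0.017, -0.149, 0.563], [0.149, 0.003, -0.989, 1.491], [0.0, 0.0, 0.0, 1.0]]
{'clock': 0.1, 'joints': array([-1.48139512e+00,  3.13423480e-01,  1.49835385e+00,  2.70955137e-07,
        1.33097840e+00, -2.23409835e-01]), 'qvel': array([ 0.00124334, -0.00017725, -0.00135967,  0.00054846, -0.00048572,
       -0.00074712]), 'joint_efforts': array([ 2.48102238e-03, -4.12901509e+01, -2.60144949e+01, -2.33406836e-04,
        3.03404071e-03,  4.40842925e-06]), 'position': array([ 0.16152396, -0.49930269,  0.23077997]), 'ee_rot': array([ 0.41632207,  0.57205156, -0.41570278,  0.57151041]), 'contact_force': array([-0.31553583,  0.73535866, -0.84134814]), 'ft_torque': array([-0.04261398, -0.04104371, -0.02278361]), 'finger_gap': 0.9997366883497977}
```

View pics/scene0.png

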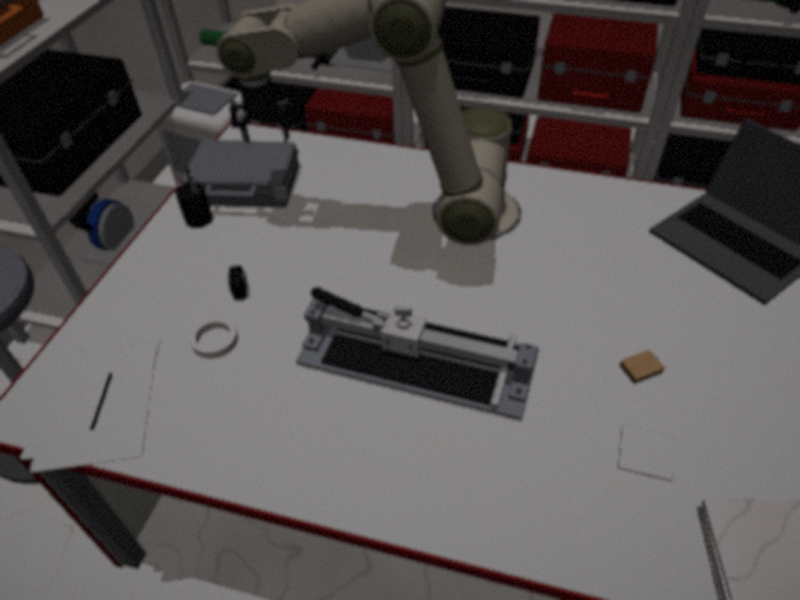

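View pics/top0.png

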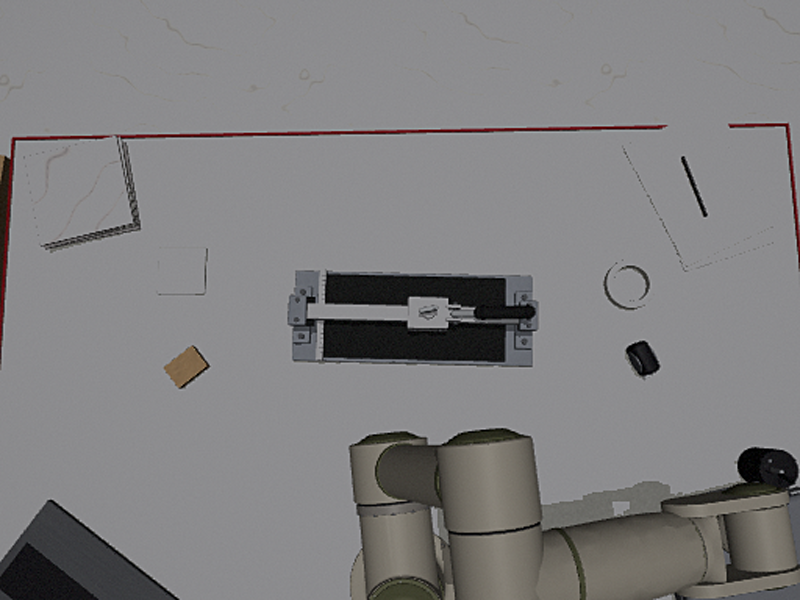

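The scene view has the cutter mid-counter with its handle to the left. In the top view (800x600 pixels) the fence is at the left near (322,315), the blade is at about (429,312) lying obliquely, and the handle runs from (475,312) to (535,312). The bystanders are well clear of the cutter. Next I'll cast rays and move above the blade to look closer.

```bash
cat > h.py <<'E'
from bench import env, kinematics, monitor, eyes, job
import cv2, numpy as np
from scipy.spatial.transform import Rotation as R
def cast(d,uv,z):
    V=d["view"]; r=V[:3,:3].T@np.linalg.inv(d["mtx"])@[uv[0],uv[1],1]; c=-V[:3,:3].T@V[:3,3]
    return c+r*(z-c[2])/r[2]
def down(a):   # tool x down, jaw axis (tool z) at world angle a
    z=np.array([np.cos(a),np.sin(a),0]); x=np.array([0,0,-1.]); return R.from_matrix(np.c_[x,np.cross(z,x),z]).as_quat()
E
python3 - <<'E'
from h import *
d=np.load("top0.npz"); k=1/1.5625
P=lambda u,v,z:cast(d,(u*k,v*k),z)
c=[P(295,270,.02),P(532,275,.02),P(532,366,.02),P(292,361,.02)]
print(np.round(c,3), np.mean(c,0)); print("len",np.linalg.norm(c[0]-c[1]),np.linalg.norm(c[1]-c[2]))
b=P(429,312,.161); print("blade",b, "handle",P(505,312,.13))
for a in np.arange(-np.pi,np.pi,np.pi/6):
    q=kinematics.ik([b[0],b[1],.30],down(a)); print(round(np.degrees(a)),None if q is None else np.round(q,2))
E
```

```text
[[ 0.642  0.222  0.02 ]
 [ 0.623 -0.279  0.02 ]
 [ 0.431 -0.271  0.02 ]
 [ 0.45   0.227  0.02 ]] [ 0.53645374 -0.0253995   0.02      ]
len 0.5007757555298595 0.1917632118618047
blade [ 0.52799634 -0.05680824  0.161     ] handle [ 0.52971382 -0.20523312  0.13      ]
-180 [-0.33  0.29  1.35 -0.    1.5   2.81]
-150 [-0.33  0.29  1.35 -0.    1.5   2.29]
-120 [-0.33  0.29  1.35 -0.    1.5   1.77]
-90 [-0.33  0.29  1.35 -0.    1.5   1.24]
-60 [-0.33  0.29  1.35 -0.    1.5   0.72]
-30 [-0.33  0.29  1.35  0.    1.5   0.2 ]
0 [-0.33  0.29  1.35 -0.    1.5  -0.33]
30 [-0.33  0.29  1.35 -0.    1.5  -0.85]
60 [-0.33  0.29  1.35 -0.    1.5  -1.38]
90 [-0.33  0.29  1.35 -0.    1.5  -1.9 ]
120 [-0.33  0.29  1.35 -0.    1.5  -2.42]
150 None
```

Run:
```python
from h import *
env.reach([.531,-.057,.29],down(np.radians(29)))
d=eyes.grab_frame("wrist"); np.savez("w1.npz",**d)
cv2.imwrite("pics/w1.png",cv2.resize(d["frame"][:,:,::-1],(800,600),interpolation=cv2.INTER_CUBIC))
V=d["view"]; print(-V[:3,:3].T@V[:3,3], V[:3,:3].round(3).tolist(), d["mtx"].tolist(), monitor.sense()["joints"], monitor.sense()["clock"])
```

```text
[0.49501188 0.00748902 0.43286679] [[0.875, 0.485, 0.001], [0.463, -0.836, 0.294], [0.144, -0.256, -0.956]] [[306.17511243494295, 0.0, 256.9870174563126], [0.0, 306.17511243494295, 190.90405151046292], [0.0, 0.0, 1.0]] [-3.27868255e-01  2.98548963e-01  1.36487860e+00 -9.93067132e-05
  1.47837504e+00 -8.32499684e-01] 2.2333
```

View pics/w1.png

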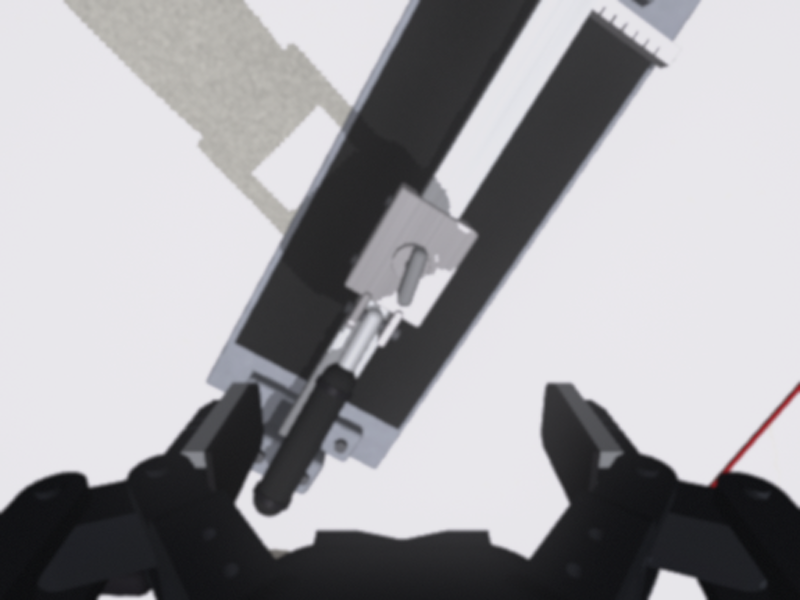

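The wrist view (w1) has the carriage top with corners at about (403,185), (477,236), (417,327) and (345,286). The blade runs from about (417,250) to (405,303). I'll enlarge it before measuring.

Run:
```python
from h import *
d=np.load("w1.npz"); k=.64
f=d["frame"][110:220,210:320,::-1]; cv2.imwrite("pics/w1c.png",cv2.resize(f,None,fx=5.4,fy=5.4,interpolation=cv2.INTER_CUBIC))
c=np.array([cast(d,(u*k,v*k),.106) for u,v in [(403,185),(477,236),(417,327),(345,286)]]); print(c.round(4),c.mean(0), np.linalg.norm(np.diff(c,axis=0),axis=1))
```

```text
[[ 0.5067 -0.0107  0.106 ]
 [ 0.5678 -0.0159  0.106 ]
 [ 0.5646 -0.0939  0.106 ]
 [ 0.5046 -0.0916  0.106 ]] [ 0.53591542 -0.05302718  0.106     ] [0.0613223  0.07805814 0.05999142]
```

View pics/w1c.png

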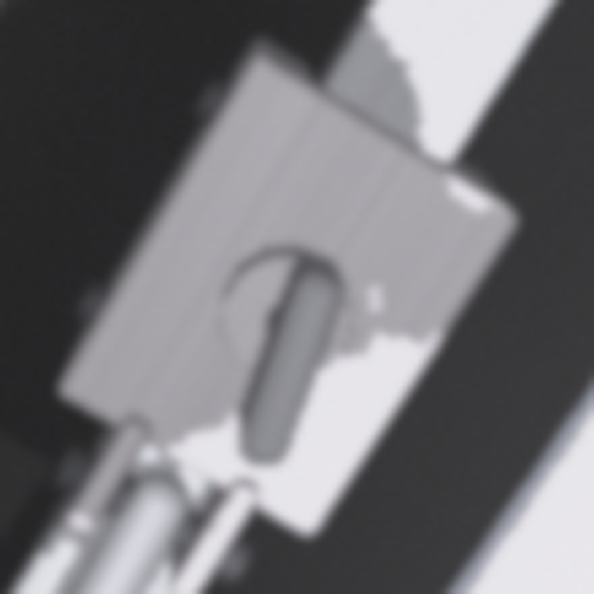

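In the crop the blade's top face has its axis from (320,270) to (264,458), and the carriage corners are at (262,42), (520,215), (312,535) and (58,393).

Run:
```python
from h import *
d=np.load("w1.npz"); p=lambda u,v,z:cast(d,(210+u/5.4-.4,110+v/5.4-.4),z)
c=np.array([p(u,v,.106) for u,v in [(262,42),(520,215),(312,535),(58,393)]]); print(c.round(4),c.mean(0))
a,b=p(320,262,.161),p(264,462,.161); t=b-a
print("blade",a,b,(a+b)/2,np.linalg.norm(t),np.degrees(np.arctan2(t[1],t[0])))
for h in (29,-151): print(kinematics.ik([.536,-.053,.13],down(np.radians(h))))
```

```text
[[ 0.5064 -0.0097  0.106 ]
 [ 0.5674 -0.0141  0.106 ]
 [ 0.5647 -0.093   0.106 ]
 [ 0.5038 -0.0912  0.106 ]] [ 0.53558488 -0.0519855   0.106     ]
blade [ 0.53024359 -0.03329673  0.161     ] [ 0.53908694 -0.06840482  0.161     ] [ 0.53466526 -0.05085077  0.161     ] 0.03620473432592956 -75.86192139299688
[-3.16198871e-01  4.42233990e-01  1.59228927e+00 -4.44089210e-16
  1.10706940e+00 -8.22344354e-01]
[-3.16198871e-01  4.42233990e-01  1.59228927e+00 -4.44089210e-16
  1.10706940e+00  2.31924830e+00]
```

```bash
cat >> h.py <<'E'
def show(t=""):
    s=monitor.sense(); print(t,"t%.1f"%s["clock"],"p",s["position"].round(4),"F",s["contact_force"].round(1),"M",s["ft_torque"].round(3),"gap%.3f j6 %.3f"%(s["finger_gap"],s["joints"][5])); return s
E
python3 - <<'E'
from h import *
q=down(np.radians(14)); X,Y=.535,-.0515
env.reach([X,Y,.2],q); show()
print(env.movel([X,Y,.132],velocity=.06,guard=12)); show("down")
d=eyes.grab_frame("wrist"); cv2.imwrite("pics/w2.png",d["frame"][:,:,::-1])
env.close_gripper(60); env.hold(.2); show("closed")
d=eyes.grab_frame("wrist"); cv2.imwrite("pics/w3.png",d["frame"][:,:,::-1])
cv2.imwrite("pics/w23.png",np.hstack([cv2.imread("pics/w2.png")[80:,100:460],cv2.imread("pics/w3.png")[80:,100:460]]))
E
```

```text
t2.7 p [ 0.5353 -0.052   0.2009] F [-0.5 -0.3  0.5] M [-0.014 -0.063  0.009] gap1.002 j6 -0.561
False
down t4.0 p [ 0.5352 -0.0516  0.1324] F [ 0.1 -0.1  0.1] M [ 0.03  -0.002  0.025] gap0.997 j6 -0.558
closed t4.9 p [ 0.5348 -0.0516  0.1321] F [-4.9 -1.3  5. ] M [-0.179  0.698  0.009] gap0.091 j6 -0.558
```

View pics/w23.png

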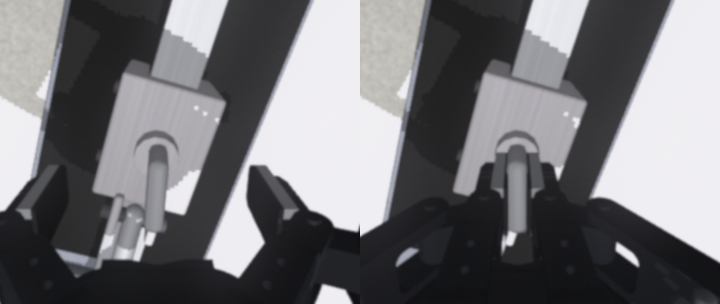

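The blade sits centred between the pads, at about (517,190) in the right-hand half of the picture. Next I'll turn it in, reading the torque as I go.

```bash
cat >> h.py <<'E'
X,Y,Z0,A0=.535,-.0515,.132,np.radians(14)
def turn(th,x=X,y=Y):   # absolute clockwise tool angle from the first grasp; z follows the thread
    env.reach([x,y,Z0-.00125*th/2/np.pi],down(A0-th)); env.hold(.05)
    return np.mean([monitor.sense()["ft_torque"][2]])
E
python3 - <<'E'
from h import *
for th in (.3,.8,1.3,1.8): turn(th); show("%.2f"%th)
th=1.8
while th<3.1:
    th+=.06; m=turn(th); s=monitor.sense(); print("%.2f Mz %.3f t%.2f j6 %.3f"%(th,m,s["clock"],s["joints"][5]), s["contact_force"].round(1))
    if abs(m)>.27: break
E
```

```text
0.30 t5.4 p [ 0.5351 -0.0516  0.1321] F [-3.3 -0.2  5. ] M [-0.143  0.643  0.015] gap0.097 j6 -0.262
0.80 t6.0 p [ 0.5354 -0.0517  0.1321] F [-0.2 -2.3  4.1] M [-0.242  0.198 -0.003] gap0.094 j6 0.238
1.30 t6.6 p [ 0.5356 -0.0518  0.1321] F [ 1.9 -2.6  4.6] M [-0.459 -0.06   0.024] gap0.094 j6 0.736
1.80 t7.2 p [ 0.5357 -0.0518  0.1321] F [ 1.3 -2.3  4.9] M [-0.419 -0.173 -0.01 ] gap0.091 j6 1.236
1.86 Mz 0.069 t7.49 j6 1.296 [ 2.6 -3.1  5.3]
1.92 Mz 0.033 t7.79 j6 1.356 [ 1.9 -2.   5.1]
1.98 Mz 0.094 t8.09 j6 1.416 [ 1.6 -2.4  5.4]
2.04 Mz 0.022 t8.39 j6 1.476 [ 1.1 -2.2  4.7]
2.10 Mz 0.032 t8.69 j6 1.536 [ 2.  -2.5  5.9]
2.16 Mz -0.028 t8.99 j6 1.596 [ 1.2 -1.7  6.2]
2.22 Mz 0.035 t9.29 j6 1.656 [ 0.8 -2.4  6.3]
2.28 Mz 0.074 t9.59 j6 1.716 [ 1.  -2.   6.2]
2.34 Mz 0.057 t9.89 j6 1.776 [ 1.4 -2.3  5.8]
2.40 Mz 0.050 t10.19 j6 1.836 [ 1.4 -3.   6.6]
2.46 Mz 0.022 t10.49 j6 1.896 [ 0.  -2.7  6.7]
2.52 Mz 0.013 t10.79 j6 1.956 [ 1.  -3.1  7.6]
2.58 Mz 0.039 t11.09 j6 2.016 [ 0.3 -2.3  7.9]
2.64 Mz 0.009 t11.39 j6 2.076 [-0.  -3.1  7. ]
2.70 Mz 0.058 t11.69 j6 2.136 [ 0.1 -2.3  7.4]
2.76 Mz 0.035 t11.99 j6 2.196 [-0.5 -3.   8.2]
2.82 Mz -0.004 t12.29 j6 2.256 [-1.4 -2.5  7.3]
2.88 Mz 0.017 t12.59 j6 2.316 [-1.1 -2.8  7.7]
2.94 Mz 0.030 t12.89 j6 2.376 [-1.3 -2.7  8.5]
3.00 Mz 0.005 t13.19 j6 2.436 [-1.5 -2.8  8. ]
3.06 Mz 0.010 t13.49 j6 2.496 [-2.3 -2.7  9. ]
3.12 Mz 0.095 t13.79 j6 2.556 [-2.9 -2.5  9. ]
```

```bash
cat >> h.py <<'E'
def turn2(th,x=X,y=Y):   # after the half-turn regrasp; th stays the screw's angle
    env.reach([x,y,Z0-.00125*th/2/np.pi],down(A0-th+np.pi)); M=[]
    for _ in range(6): env.hold(.02); M.append(monitor.sense()["ft_torque"][2])
    return np.mean(M)
E
python3 - <<'E'
from h import *
s=show(); env.release(); show("open")
env.movel([X,Y,.19],velocity=.15)
th=3.12; q=down(A0-th+np.pi); env.reach([X,Y,.19],q)
print(env.movel([X,Y,Z0-.0006],velocity=.08,guard=12))
env.close_gripper(60); env.hold(.2); show("regrip")
log=[]
while th<4.95:
    th+=.05; m=turn2(th); s=monitor.sense(); log.append((th,m)); print("%.2f %.3f j6 %.3f"%(th,m,s["joints"][5]),end="; ")
    if m>.22: break
np.save("log.npy",log); show()
E
```

```text
t13.8 p [ 0.5352 -0.0518  0.132 ] F [-2.9 -2.5  9. ] M [-0.436  0.409  0.095] gap0.091 j6 2.556
open t14.5 p [ 0.535  -0.0515  0.1314] F [-0.7  0.5 -0. ] M [-0.01   0.031 -0.014] gap1.000 j6 2.561
False
regrip t19.5 p [ 0.5351 -0.0515  0.1316] F [-1.6  0.9  3.2] M [0.011 0.127 0.024] gap0.094 j6 -0.580
3.17 0.023 j6 -0.531; 3.22 0.010 j6 -0.482; 3.27 0.031 j6 -0.432; 3.32 0.042 j6 -0.382; 3.37 0.032 j6 -0.332; 3.42 0.019 j6 -0.282; 3.47 0.036 j6 -0.232; 3.52 0.031 j6 -0.182; 3.57 0.014 j6 -0.132; 3.62 0.035 j6 -0.082; 3.67 0.040 j6 -0.032; 3.72 0.047 j6 0.018; 3.77 0.025 j6 0.068; 3.82 0.022 j6 0.118; 3.87 0.028 j6 0.168; 3.92 0.037 j6 0.218; 3.97 0.035 j6 0.268; 4.02 0.022 j6 0.318; 4.07 0.034 j6 0.368; 4.12 0.031 j6 0.418; 4.17 0.026 j6 0.468; 4.22 0.009 j6 0.518; 4.27 0.024 j6 0.568; 4.32 0.026 j6 0.618; 4.37 0.025 j6 0.668; 4.42 0.050 j6 0.718; 4.47 0.159 j6 0.768; 4.52 0.296 j6 0.818;  t29.3 p [ 0.5346 -0.0513  0.1315] F [-4.9  1.1  8.9] M [0.265 0.825 0.259] gap0.093 j6 0.818
```

Torque was about 0.03 N m while the screw ran free, and then it climbed at about 2.7 N m/rad. Touch is at 4.415 rad, and the screw now presses at about 0.26 N m. I'll hold it there, then back off to 2.845 rad.

Run:
```python
from h import *
env.hold(.4); show("snug")
T=4.415-np.pi/2
for th in (4.2,3.6,T): print(turn2(th))
env.hold(.5); show("backed off")
u=np.array([.036,.9994,0]); p0=np.array([X,Y,Z0-.00125*T/2/np.pi])
for s in (.05,.1,.14): print(env.movel(p0+u*s,velocity=.08,guard=20)); show("%.2f"%s)
d=eyes.grab_frame("top"); np.savez("top1.npz",**d); cv2.imwrite("pics/top1.png",cv2.resize(d["frame"][130:290,150:390,::-1],None,fx=3.3,fy=3.3,interpolation=cv2.INTER_CUBIC))
```

```text
snug t29.7 p [ 0.5346 -0.0513  0.1315] F [-4.1  1.4  9. ] M [0.265 0.88  0.278] gap0.096 j6 0.818
-0.035068709715752204
-0.025161899482935502
-0.016247006358422616
backed off t32.3 p [ 0.5351 -0.0515  0.1315] F [0.4 1.7 4.2] M [ 0.224 -0.219  0.006] gap0.097 j6 -0.856
False
0.05 t33.0 p [ 0.537  -0.0011  0.1315] F [4.8 1.8 4.2] M [ 0.361 -0.744 -0.024] gap0.092 j6 -0.763
False
0.10 t33.8 p [0.539  0.0486 0.1315] F [5.8 2.9 4.5] M [ 0.363 -0.87   0.015] gap0.091 j6 -0.669
False
0.14 t34.5 p [0.5406 0.0885 0.1316] F [5.8 2.2 3.9] M [ 0.3   -0.951 -0.049] gap0.094 j6 -0.593
```

View pics/top1.png

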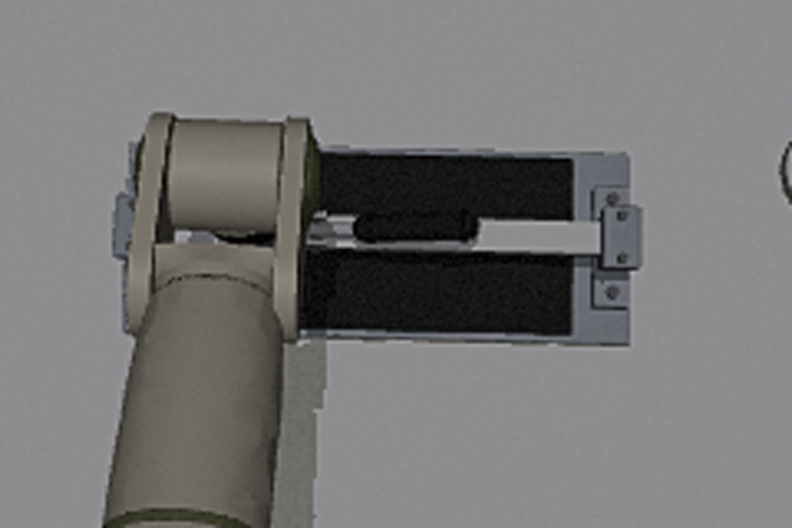

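The handle, at (355–478,228) in the crop, has travelled with the arm, so the carriage is following. I'll finish the run to the buffers with the guard on.

Run:
```python
from h import *
T=4.415-np.pi/2
u=np.array([.036,.9994,0]); p0=np.array([X,Y,Z0-.00125*T/2/np.pi])
print(env.movel(p0+u*.22,velocity=.04,guard=10)); s=show("stop")
env.hold(.4); show()
# press on gently to see that it is a hard stop
p=s["position"]; print(env.movel(p+u*.003,velocity=.02,guard=15)); show("press"); env.hold(.3); show("settled")
d=eyes.grab_frame("wrist"); np.savez("w4.npz",**d); cv2.imwrite("pics/w4.png",d["frame"][:,:,::-1])
```

```text
True
stop t35.7 p [0.5427 0.135  0.1316] F [ 1.3 -6.3  4.3] M [-0.862  0.028 -0.017] gap0.090 j6 -0.503
 t36.1 p [0.5427 0.135  0.1315] F [ 0.2 -5.5  3.5] M [-0.825 -0.015  0.002] gap0.094 j6 -0.503
False
press t36.4 p [0.5427 0.1354 0.1315] F [  0.4 -13.7   5.9] M [-1.951 -0.027 -0.014] gap0.091 j6 -0.500
settled t36.7 p [0.5427 0.1354 0.1315] F [  1.4 -12.8   6.4] M [-1.891 -0.025 -0.047] gap0.093 j6 -0.500
```

View pics/w4.png

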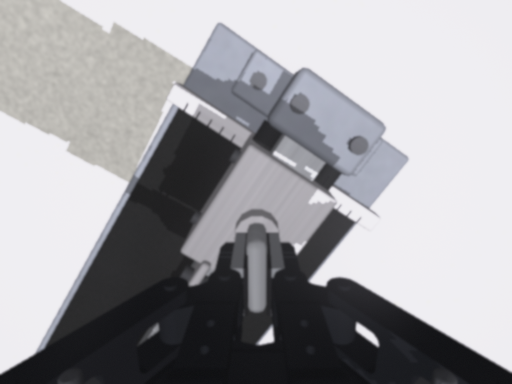

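The carriage end is touching both black buffers, at (263,135) and (328,177), and it stopped hard: 3 mm more of commanded travel moved it only 0.4 mm. I'll release, lift clear and check.

Run:
```python
from h import *
env.release(); env.hold(.2); p=show("open")["position"]
env.movel(p+[0,0,.12],velocity=.12)
env.movel(p+[-.02,-.05,.16],velocity=.12)
d=eyes.grab_frame("wrist"); np.savez("w5.npz",**d); cv2.imwrite("pics/w5.png",cv2.resize(d["frame"][:,:,::-1],(800,600),interpolation=cv2.INTER_CUBIC)); show()
```

```text
open t37.7 p [0.5428 0.1381 0.1316] F [-0.4  0.4  1.3] M [0.045 0.022 0.067] gap1.001 j6 -0.500
 t39.6 p [0.5227 0.0883 0.291 ] F [-0.4 -0.2 -0.3] M [-0.014  0.021  0.072] gap1.002 j6 -0.595
```

View pics/w5.png

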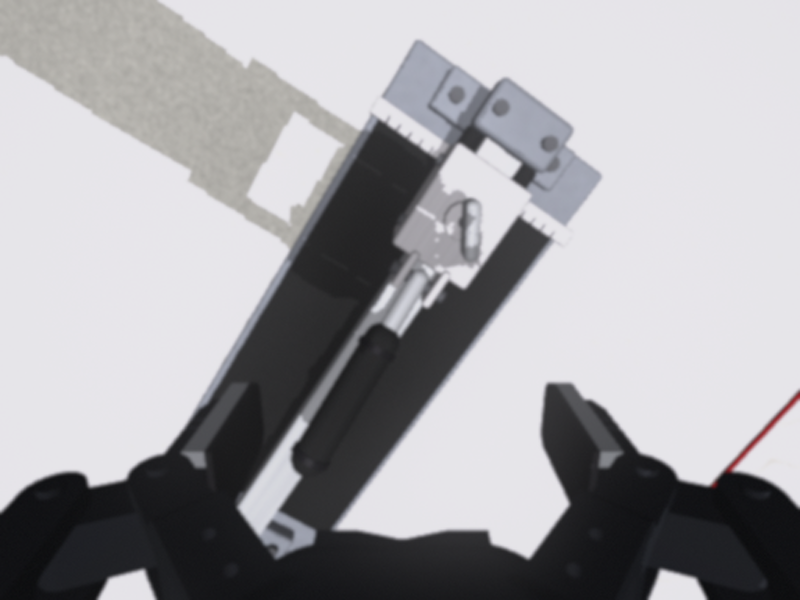

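The carriage is still against the buffers, at (465,140) and (525,175). The blade runs from (470,203) to (473,260), still in line with the grip direction. I'll do one numeric check, then hand in.

Run:
```python
from h import *
d=np.load("w5.npz"); k=.64
a,b=[cast(d,(u*k,v*k),.161) for u,v in [(470,200),(473,262)]]; t=b-a
print("blade len",np.linalg.norm(t),"dir",np.degrees(np.arctan2(t[1],t[0])),"mid",(a+b)/2,"expected dir",(14-np.degrees(4.415-np.pi/2)+180)-90)
job.hand_in()
```

```text
blade len 0.035812185010284776 dir -53.67176667629507 mid [0.54246063 0.13497524 0.161     ] expected dir -58.96086655025846
the job is handed in; nothing more can be done
```

The thumbscrew is set a quarter turn back from where it bottoms, the carriage is against the buffers, and I handed the job in at about 40 s of the 72 s.

- **Snugging:** I gripped the thumbscrew blade and turned it clockwise, regripping once after half a turn. It ran free at about 0.03 N m until it touched bottom at 4.415 rad (about 0.70 turn). From there the torque climbed at about 2.7 N m/rad. I stopped about 0.1 rad past touch, at 0.26–0.30 N m, which is snug and well under the 0.7 N m limit.
- **Backing off:** I turned it back to 90° short of the touch angle. The torque was then about zero.
- **Carriage:** Still holding the blade, I slid the carriage 187 mm along the rail until it stopped at the buffers. Pressing to about 13 N moved it only 0.4 mm further. After I released it, the camera still showed it touching both buffers, with the blade's middle within 0.5 mm of where it stopped.
- **Blade angle:** In the last picture it measured −53.7° against −59.0° expected. The 5° difference is probably pixel-reading error, and it is well inside the ±30° allowed.
- **Other things on the counter:** I never went near the tape, tile, tape measure or carton. I did not measure their positions again at the end.

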